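Offer the lint screen's tab over the shelf edge

TASK

A dryer's lint screen lies askew on the low raised shelf. Gently push it flat along the shelf with the fingertips, never gripping or lifting it, toward the far edge until the whole grip tab sticks out over the edge and the straight front side of the frame (where the tab begins) lies square along that edge, so the next person can take it by the tab. Leave it lying there and leave the other things where they stand.

Things in the scene. Friction and masses are not known exactly. Their poses are not given: they have to be found in the camera images.
- shelf: Fixed low shelf of pale wood standing on the counter: 320 mm deep (its x), 420 mm wide (its y), its flat top 80 mm above its origin. Origin at the centre of its footprint on the counter. Its +x points away from the robot, within about 30 degrees, to the far edge. Board 18 mm thick on two side panels, open beneath; no rim.
- shelf_edge (a point): Middle of the shelf's far edge, on its top surface (160 mm along the shelf's +x from its centre). x points outward over the edge, y runs along the edge, z is up.
- screen: Loose lint screen, 0.15-0.3 kg: a stiff flat grey plate 8 mm thick with dark mesh. Frame 140 (x) by 150 mm (y), grip tab 40 (x) by 90 mm (y) at the middle of its +x side. Origin: centre of the frame's underside; rear side 70 mm along -x, front side 70 mm along +x, tab tip 110 mm. Starts on the shelf, tab to the far edge, up to 17 deg askew. Slides with friction, stops when not pushed.
- screen_front (a point): Middle of the front side of the screen's frame, where the tab begins, half-way up its thickness (4 mm above the underside). Axes as the screen's.
- cup: Loose blue plastic measuring cup, 50 mm across, 55 mm tall, standing near one end of the shelf's top; origin at the centre of its underside. To be left alone.
- stick: Loose white jar of stain remover with a grey cap, 40 mm across, 90 mm tall, standing near the other end of the shelf's top; origin at the centre of its underside. To be left alone.
- bottle: White detergent bottle, 90 mm across, 240 mm tall, on the counter to the left of the shelf; origin at the centre of its underside. To be left alone.
- carton: Cardboard carton 70 x 120 x 110 mm on the counter to the right of the shelf; origin at the centre of its underside. To be left alone.
Not all that is in view belongs to the job. Of the things like the screen, leave any that is pink; of the rest the smaller one is meant.

How it is judged:
By the outcome, as a careful person would: the job done as asked, in the order asked, and still so for the second after the job is handed in, with the robot touching nothing.
It also fails if it takes over 40 s, if anything falls off the work surface, if the arm or the gripper's body presses on something with over 40 N, if the wrist force passes 120 N, or if a joint passes its speed limit or range.

ROBOT

A 6-joint arm with a two-finger parallel gripper is mounted at the origin on the work surface. World frame = base frame: x ahead of the robot, y to its left, z up, the work surface at z = 0. Lengths are in mm, angles in rad, forces in N, time in s.
With the tool pointing down it reaches from about 400 to 925 mm from the base axis. Payload 12.5 kg.
Tool frame: the origin (TCP) lies between the finger pads; the fingertips stand 14 mm ahead of it and the grasp point (between the pads) lies 5 mm behind it; x points along the fingers, y is the direction in which the jaws open and shut, and the axes are right-handed (so a half turn about x gives the same grasp; the last joint's range is limited). The gripper opens to 95 mm and grips with 3 to 60 N. Pads are 20 mm wide; open, the fingers measure 119 mm over their backs; the gripper's body (75 mm by 180 mm) begins 59 mm behind the grasp point.
Start: joints at [1.234, 0.491, 1.559, -0, 1.092, -0.106], TCP at [142.954, 608.448, 228.661] pointing down, gripper open.
Joint ranges: [-3.1, 3.1], [-0.84, 2.19], [0.05, 2.79], [-1.13, 4.28], [0.06, 2.93], [-2.69, 2.69]. Speed limits (rad/s): [2.22, 2.22, 2.79, 3.14, 3.14, 3.14].

INTERFACE

Orientations are given as [roll, pitch, yaw] about the fixed x, y, z axes, in that order (R = Rz(yaw) Ry(pitch) Rx(roll)).
In Python, from cell import env, cams gives the robot as it stands.
- The arm moves only by the tool carry_out, never from a script. Its arguments are lists of equal length, an entry for each row: "grip": the closure, from -1 (fully open) to 1 (shut); "linear": the shift along the tool's x, y, z scaled (see below), a list of three; "turn": the turn about the tool's x scaled (see below). In form: {"grip": [grip, ...], "linear": [[tx, ty, tz], ...], "turn": [turn, ...]}. A call has 1 to 5 rows; each row shifts and turns the commanded pose from where the row before left it, along the tool's axes as they then stand; what a row does not reach is not made up. The controller multiplies each number of a shift by 0.5 m and each number of a turn by 180 degrees. A row lasts 1/10 s, in which the tool goes at most 50 mm and 8.59 degrees, less where a joint would pass 70% of its speed; a pose out of reach is approached as far as the arm can. A call with a number of a shift or a turn outside -1 to 1 is refused whole. A call with a gripper value outside its range is refused whole. The fingers move at their own pace and stop on an object; the grip force is fixed at half the most. Time passes only in rows, so rows that do not move let the fingers close. It gives the time, the measured TCP pose, the force and the opening at its end, in the units of the state.
- env.state(): the state, without advancing time (a new reading comes with each control period).
- cams.read_camera(name): name is "scene" or "top" or "wrist"; returns the picture (420x560x3 uint8, blue, green, red); there is no depth.
- cams.camera_info(name): a dict with "fx", "fy", "cx", "cy" (pixels), "dist" ([k1, k2, p1, p2, k3] as OpenCV has them; the pictures are not rectified), "view" (4x4, takes a point from world to camera coordinates). Camera axes: x right, y down, z forward; pixel columns grow to the right and rows downward; lengths in mm; the calibration is good to about 2 mm. A picture is of the moment at which its call begins: read the wrist's pose just before it. camera_info takes no time and is no camera call; for the wrist camera it gives the pose at the moment of the call.
- env.job_done(): hands the job in, once; it reports no verdict.
The state is a dict: "t": time; "joints": joint angles; "qvel": joint speeds; "tau": joint torques, N m; "eef_pos": TCP position; "tcp_rot": TCP orientation; "ft_force": force on the tool from outside, world axes, zero at the start; "moment": the same for the moment, N m; "opening": opening from 0.0 (shut) to 1.0 (fully open).
Only numpy, scipy, OpenCV 4.12 (cv2) and the standard library are available. Lean on these libraries where they do the work, as an engineer would, in place of code of your own. Each camera call takes 0.05 s, during which the arm holds its last target. There are 200 camera calls.

## Working session

There is one attempt and no reset: what is moved stays moved. The work goes in short steps, Python scripts to look and compute and a tool call to move; the robot and the scene stay as the last step left them, time stands still between calls to the robot, and variables do not carry over. Pictures are saved under pics/ and viewed, about 8 in all and at most 12, crops included, and the job is handed in when it is done.

Besides the shell and the picture viewer there is one more tool, called after "Emit:" by a JSON object that holds its "api" and its "payload", one argument or row to a line. carry_out: Moves the arm, as the interface text tells. Shifts and turns lie within -1 to 1; 1 stands for 0.5 m of shift or 180 degrees of turn. Its arguments: {"type":"object","properties":{"grip":{"type":"array"},"linear":{"type":"array"},"turn":{"type":"array"}},"required":["grip","linear","turn"]}

```bash
ls; mkdir -p pics; python3 - <<'E'
from cell import env,cams
import cv2,numpy as np
s=env.state();print(s)
for n in("top","scene"):
    cv2.imwrite(f"pics/{n}0.png",cams.read_camera(n));i=cams.camera_info(n);print(n,i)
E
```

```text
pics
{'t': 0.0, 'joints': array([ 1.23442505e+00,  4.91530149e-01,  1.55944726e+00,  4.77325310e-07,
        1.09172840e+00, -1.05615454e-01]), 'qvel': array([-0.00093475,  0.00139132,  0.00073776, -0.00045973, -0.00127356,
       -0.00018936]), 'tau': array([ 1.79095634e-03, -6.12646222e+01, -2.58187580e+01,  6.93069468e-02,
        4.82361973e-02, -1.07997494e-04]), 'eef_pos': array([142.8548253 , 608.21296499, 228.08077378]), 'tcp_rot': array([-1.67679209,  1.56968316, -1.90754813]), 'ft_force': array([ 0.00509798, -0.27958194,  0.23495518]), 'moment': array([-0.03848697, -0.04583368,  0.01477668]), 'opening': 0.995738507277037}
top {'fx': 520.5794841374609, 'fy': 520.5794841374609, 'cx': 275.48534644871387, 'cy': 221.3478068516334, 'dist': array([-0.18851224,  0.        ,  0.        ,  0.        ,  0.        ]), 'view': array([[ 1.52571709e-02, -9.99866066e-01,  5.92196049e-03,
        -1.87671372e+01],
       [-9.98495304e-01, -1.55477143e-02, -5.25870434e-02,
         5.32998492e+02],
       [ 5.26720731e-02, -5.11072023e-03, -9.98598785e-01,
         1.52158316e+03],
       [ 0.00000000e+00,  0.00000000e+00,  0.00000000e+00,
         1.00000000e+00]])}
scene {'fx': 453.32173154921924, 'fy': 453.32173154921924, 'cx': 276.674709213446, 'cy': 212.71029889638734, 'dist': array([-0.11526448,  0.        ,  0.        ,  0.        ,  0.        ]), 'view': array([[-7.53105794e-01,  6.57783178e-01, -1.23674571e-02,
         4.36223295e+02],
       [ 5.04098137e-01,  5.64866178e-01, -6.53307943e-01,
        -2.09656455e+02],
       [-4.22749017e-01, -4.98244409e-01, -7.56991266e-01,
         1.52305963e+03],
       [ 0.00000000e+00,  0.00000000e+00,  0.00000000e+00,
         1.00000000e+00]])}
```

View pics/top0.png

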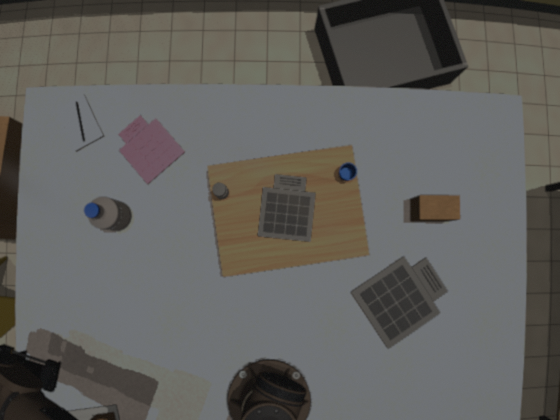

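View pics/scene0.png

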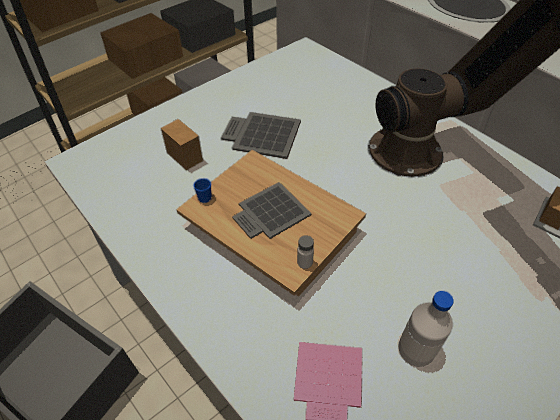

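The top view shows three lint screens: pink at (150,150), which is to be left; large grey on the counter at (397,300); and a smaller grey one on the shelf at (287,212). The shelf one fits the description: not pink, the smaller grey, on the shelf with its tab to the far edge. The cup is at (347,172) and the jar at (220,190). I'll confirm this in a crop and pick corners from it.

```bash
cat > h.py <<'E'
from cell import env,cams
import cv2,numpy as np
def world(px,z,i):
    "pixels -> world xy on plane z"
    K=np.array([[i['fx'],0,i['cx']],[0,i['fy'],i['cy']],[0,0,1]])
    u=cv2.undistortPoints(np.float64(px).reshape(-1,1,2),K,i['dist'])[:,0]
    R,t=i['view'][:3,:3],i['view'][:3,3]
    d=np.c_[u,np.ones(len(u))]@R; c=-R.T@t
    return (c+d*((z-c[2])/d[:,2])[:,None])[:,:2]
def pix(p,i):
    K=np.array([[i['fx'],0,i['cx']],[0,i['fy'],i['cy']],[0,0,1]])
    return cv2.projectPoints(np.float64(p).reshape(-1,1,3),cv2.Rodrigues(i['view'][:3,:3])[0],i['view'][:3,3],K,i['dist'])[0][:,0]
def quad(m):
    c=max(cv2.findContours(m,cv2.RETR_EXTERNAL,cv2.CHAIN_APPROX_NONE)[0],key=cv2.contourArea)
    return c
E
python3 - <<'E'
from h import *
im=cv2.imread("pics/top0.png");i=cams.camera_info("top")
c=im[135:285,195:380]
cv2.imwrite("pics/crop0.png",cv2.resize(cv2.convertScaleAbs(c,alpha=1.4),None,fx=4,fy=4,interpolation=cv2.INTER_CUBIC))
hsv=cv2.cvtColor(im,cv2.COLOR_BGR2HSV)
wood=((hsv[...,0]<25)&(hsv[...,1]>70)).astype(np.uint8)*255;wood[:130]=0;wood[290:]=0;wood[:,:190]=0;wood[:,385:]=0
h=cv2.convexHull(quad(wood));w=world(h[:,0],80,i);r=cv2.minAreaRect(np.float32(w));print("shelf",r);print(cv2.boxPoints(r))
g=((hsv[...,1]<60)).astype(np.uint8)*255
m=np.zeros_like(g);m[165:250,250:325]=g[165:250,250:325]
k=quad(m);w=world(k[:,0],88,i)
print("screen hull",cv2.minAreaRect(np.float32(w)))
ap=cv2.approxPolyDP(k,3,True)[:,0];print(ap.tolist());print(world(ap,88,i).round(1))
E
```

```text
shelf ((562.5718994140625, -43.478057861328125), (317.00518798828125, 417.79534912109375), 9.289875984191895)
[[ 372.42596  137.09277]
 [ 439.87042 -275.22287]
 [ 752.71783 -224.04889]
 [ 685.2734   188.26675]]
screen hull ((570.7647705078125, -41.9014892578125), (148.90924072265625, 179.0090789794922), 84.75428771972656)
[[275, 174], [274, 187], [263, 187], [258, 235], [309, 241], [314, 193], [304, 190], [304, 177]]
[[ 663.3   -6.8]
 [ 626.2   -4.5]
 [ 625.8   26.5]
 [ 490.2   38.3]
 [ 475.6 -105.1]
 [ 611.1 -117.6]
 [ 619.1  -89.3]
 [ 656.1  -88.9]]
```

View pics/crop0.png

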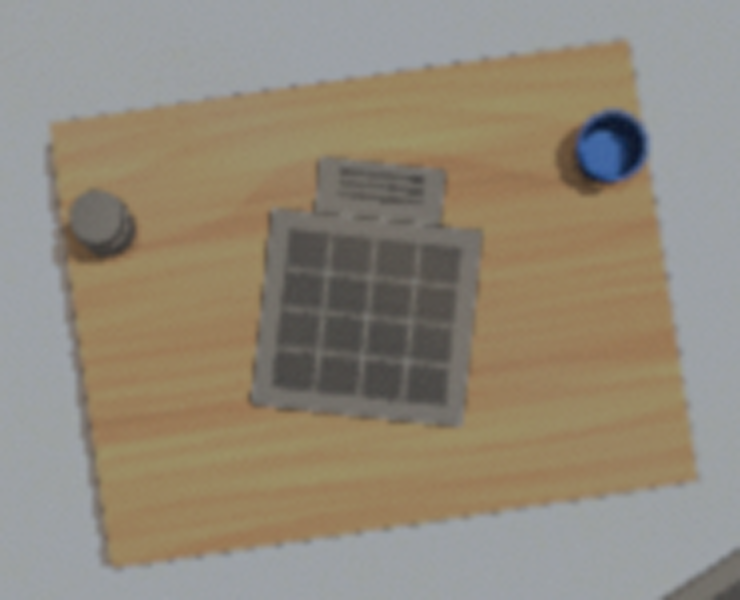

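The crop confirms the target: a plain grey screen on the wood, hull measured 149 x 179 mm (given 150 x 180), tab toward the far edge. The shelf measures 317 x 418 mm and is yawed 9.3°. The screen is about 14.5° clockwise relative to the shelf. I'll use two partly open fingertips as a fence, aligned with the shelf, and push the rear side about 100 mm.

```bash
cat >> h.py <<'E'
from scipy.spatial.transform import Rotation as Ro
YAW=np.radians(9.29);C=np.array([562.57,-43.48])
ex=np.array([np.cos(YAW),np.sin(YAW)]);ey=np.array([-ex[1],ex[0]])
def toS(p):d=np.asarray(p)[...,:2]-C;return np.stack([d@ex,d@ey],-1)
def toW(s):return C+s[0]*ex+s[1]*ey
def tool():
    s=env.state();R=Ro.from_euler('xyz',s['tcp_rot']).as_matrix();return s,R
def show():
    s,R=tool();h=np.degrees(np.arctan2(R[1,2],R[0,2]));print("t",s['t'],"shelf xy",toS(s['eef_pos']).round(1),"z",s['eef_pos'][2].round(1),"toolz heading",h.round(2),"F",s['ft_force'].round(1),"op",round(s['opening'],3))
E
python3 - <<'E'
from h import *
i=cams.camera_info("top")
s,R=tool();print(R.round(3));show()
p=toW((-132,12));print("start pt",p, "in tool axes", R.T@(np.r_[p,160]-s['eef_pos']))
for n,px,z in(("jar",(220,189),90),("cup",(347,172),55)):print(n,toS(world([px],80+z,i)[0]))
print(toS(world([[258,235],[309,241],[314,193],[263,187]],88,i)).round(1))
E
```

```text
[[-0.     0.229  0.973]
 [-0.001  0.973 -0.229]
 [-1.    -0.001 -0.   ]]
t 0.1 shelf xy [-309.   710.9] z 228.1 toolz heading -13.23 F [-0.1 -0.3 -0.2] op 0.999
start pt [430.36414538 -52.94636166] in tool axes [  68.6677878  -577.78165692  431.12606807]
jar [ 75.34887014 172.98718309]
cup [  75.78634386 -175.40481962]
[[-58.2  92.4]
 [-95.8 -46.7]
 [ 35.9 -81. ]
 [ 73.7  58.9]]
```

Emit:
{"api": "carry_out", "payload": {
  "grip": [-0.474, -0.474, -0.474, -0.474, -0.474],
  "linear": [
    [0, -0.064, 0.075],
    [0, -0.064, 0.075],
    [0, -0.064, 0.075],
    [0, -0.064, 0.075],
    [0, -0.064, 0.075]
  ],
  "turn": [0, 0, 0, 0, 0]
}}

```text
t: 0.6
eef_pos: [289.5, 408.1, 228.5]
tcp_rot: [-1.992, 1.571, -2.223]
ft_force: [0.6, -0.0, -0.1]
opening: 0.744
```

Emit:
{"api": "carry_out", "payload": {
  "grip": [-0.474, -0.474, -0.474, -0.474, -0.474],
  "linear": [
    [0, -0.064, 0.075],
    [0, -0.064, 0.075],
    [0, -0.064, 0.075],
    [0, 0, 0],
    [0, 0, 0]
  ],
  "turn": [0, 0, 0, -0.042, -0.042]
}}

```text
t: 1.1
eef_pos: [377.4, 289.2, 228.5]
tcp_rot: [-2.899, 1.57, -2.864]
ft_force: [0.0, 0.2, 0.2]
opening: 0.737
```

Emit:
{"api": "carry_out", "payload": {
  "grip": [-0.474, -0.474],
  "linear": [
    [0, 0, 0],
    [0, 0, 0]
  ],
  "turn": [-0.042, 0]
}}

```text
t: 1.3
eef_pos: [376.4, 290.4, 228.5]
tcp_rot: [-2.958, 1.57, -2.791]
ft_force: [-0.5, -0.1, 0.0]
opening: 0.734
```

```bash
python3 - <<'E'
from h import *
show();s,R=tool();p=toW((-132,12));print(s['eef_pos'],R.T@(np.r_[p,160]-s['eef_pos']))
E
```

```text
t 1.3 shelf xy [-129.8  359.5] z 228.5 toolz heading 9.55 F [-0.5 -0.1  0. ] op 0.734
[376.44545958 290.39705338 228.48731653] [  68.51135818 -347.52643636   -3.74268452]
```

Emit:
{"api": "carry_out", "payload": {
  "grip": [-0.474, -0.474, -0.474, -0.474, -0.474],
  "linear": [
    [0, -0.087, 0],
    [0, -0.087, 0],
    [0, -0.087, 0],
    [0, -0.087, 0],
    [0, -0.087, 0]
  ],
  "turn": [0, 0, 0, 0, 0]
}}

```text
t: 1.8
eef_pos: [412.1, 74.6, 228.7]
tcp_rot: [0.301, 1.571, 0.462]
ft_force: [2.0, 0.5, 0.5]
opening: 0.733
```

Emit:
{"api": "carry_out", "payload": {
  "grip": [-0.474, -0.474, -0.474, -0.474, -0.474],
  "linear": [
    [0, -0.087, -0.007],
    [0, -0.087, 0],
    [0, -0.087, 0],
    [0.07, 0, 0],
    [0.07, 0, 0]
  ],
  "turn": [0, 0, 0, 0, 0]
}}

```text
t: 2.3
eef_pos: [430.5, -54.6, 158.2]
tcp_rot: [-0.394, 1.568, -0.236]
ft_force: [1.6, 0.1, -0.6]
opening: 0.737
```

Emit:
{"api": "carry_out", "payload": {
  "grip": [-0.474, -0.474],
  "linear": [
    [0, 0, 0],
    [0, 0, 0]
  ],
  "turn": [0, 0, 0]
}}

```text
invalid input at $.turn: expected 2 entries
```

```bash
python3 - <<'E'
from h import *
show();s,R=tool();print(R.round(4)[2])
E
```

```text
t 2.3 shelf xy [-132.1   10.4] z 158.2 toolz heading 9.05 F [ 1.6  0.1 -0.6] op 0.737
[-1.0e+00 -9.0e-04  2.3e-03]
```

Emit:
{"api": "carry_out", "payload": {
  "grip": [-0.474, -0.474, -0.474, -0.474],
  "linear": [
    [0.05, 0, 0],
    [0.04, 0, 0],
    [0, 0, 0],
    [0, 0, 0]
  ],
  "turn": [0, 0, 0, 0]
}}

```text
t: 2.7
eef_pos: [430.3, -53.1, 113.9]
tcp_rot: [2.514, 1.57, 2.678]
ft_force: [0.0, -0.5, -0.2]
opening: 0.735
```

```bash
python3 - <<'E'
from h import *
show()
cv2.imwrite("pics/w1.png",cams.read_camera("wrist"))
E
```

```text
t 2.7 shelf xy [-132.1   11.8] z 113.9 toolz heading 9.35 F [ 0.  -0.5 -0.2] op 0.735
```

View pics/w1.png

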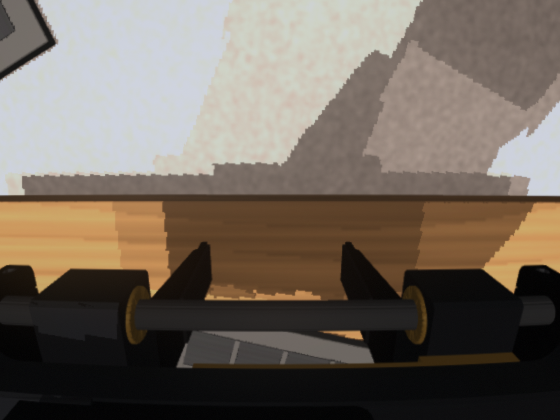

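The wrist view looks back toward the robot. The shelf's near edge (row 197) runs parallel to the jaw axis, so the tool is square to the shelf. The fingertips (205,250) and (350,250) are over bare wood behind the screen's rear side. I'll go down to push height, with the tips about 3 mm above the board.

Emit:
{"api": "carry_out", "payload": {
  "grip": [-0.474, -0.474, -0.474, -0.474],
  "linear": [
    [0.02, 0, 0],
    [0.013, 0, 0],
    [0, 0, 0],
    [0, 0, 0]
  ],
  "turn": [0, 0, 0, 0]
}}

```text
t: 3.15
eef_pos: [430.1, -53.2, 97.1]
tcp_rot: [2.415, 1.57, 2.58]
ft_force: [-0.9, 0.3, 0.8]
opening: 0.738
```

Emit:
{"api": "carry_out", "payload": {
  "grip": [-0.474, -0.474, -0.474, -0.474, -0.474],
  "linear": [
    [0, 0, 0.01],
    [0, 0, 0.01],
    [0, 0, 0.01],
    [0, 0, 0.01],
    [0, 0, 0.01]
  ],
  "turn": [0, 0, 0, 0, 0]
}}

```text
t: 3.65
eef_pos: [455.4, -49.0, 97.1]
tcp_rot: [0.165, 1.571, 0.331]
ft_force: [0.2, -0.4, -0.2]
opening: 0.736
```

Emit:
{"api": "carry_out", "payload": {
  "grip": [-0.474, -0.474, -0.474, -0.474, -0.474],
  "linear": [
    [0, 0, 0.008],
    [0, 0, 0.008],
    [0, 0, 0.008],
    [0, 0, 0.008],
    [0, 0, 0.008]
  ],
  "turn": [0, 0, 0, 0, 0]
}}

```text
t: 4.15
eef_pos: [474.8, -45.8, 97.1]
tcp_rot: [2.343, 1.571, 2.508]
ft_force: [-1.4, -0.0, 0.3]
opening: 0.739
```

```bash
python3 - <<'E'
from h import *
show()
for n in("top","scene"):cv2.imwrite(f"pics/{n}2.png",cams.read_camera(n))
a=cv2.imread("pics/top2.png")[135:285,195:380];b=cv2.imread("pics/scene2.png")[140:300,170:380]
f=lambda x:cv2.resize(x,(400,320),interpolation=cv2.INTER_CUBIC)
cv2.imwrite("pics/c2.png",cv2.convertScaleAbs(np.hstack([f(a),f(b)]),alpha=1.4))
E
```

```text
t 4.15 shelf xy [-87.   11.9] z 97.1 toolz heading 9.46 F [-1.4 -0.   0.3] op 0.739
```

View pics/c2.png

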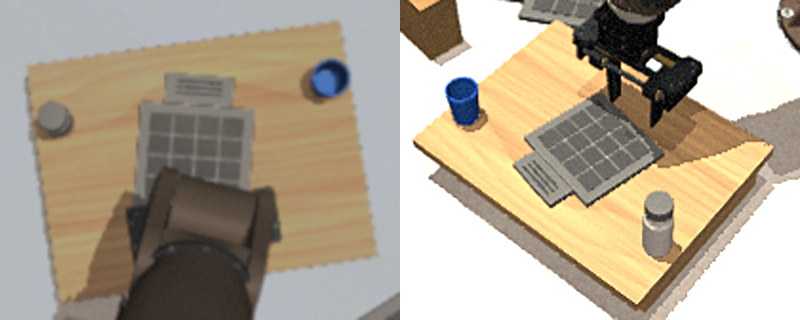

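The right finger has begun turning the screen counter-clockwise; the tab at (200,88) in the left half is now nearer square, and the cup and jar haven't moved. I'll continue.

Emit:
{"api": "carry_out", "payload": {
  "grip": [-0.474, -0.474, -0.474, -0.474, -0.474],
  "linear": [
    [0, 0, 0.008],
    [0, 0, 0.008],
    [0, 0, 0.008],
    [0, 0, 0.008],
    [0, 0, 0.008]
  ],
  "turn": [0, 0, 0, 0, 0]
}}

```text
t: 4.75
eef_pos: [494.6, -42.5, 97.1]
tcp_rot: [1.307, 1.571, 1.472]
ft_force: [-1.2, -1.0, 0.4]
opening: 0.74
```

Emit:
{"api": "carry_out", "payload": {
  "grip": [-0.474, -0.474, -0.474, -0.474, -0.474],
  "linear": [
    [0, 0, 0.008],
    [0, 0, 0.008],
    [0, 0, 0.008],
    [0, 0, 0.008],
    [0, 0, 0.008]
  ],
  "turn": [0, 0, 0, 0, 0]
}}

```text
t: 5.25
eef_pos: [514.4, -39.2, 97.1]
tcp_rot: [0.807, 1.571, 0.972]
ft_force: [-1.0, -0.2, -0.4]
opening: 0.74
```

Emit:
{"api": "carry_out", "payload": {
  "grip": [-0.474, -0.474, -0.474, -0.474, -0.474],
  "linear": [
    [0, 0, 0.008],
    [0, 0, 0.008],
    [0, 0, 0.008],
    [0, 0, 0.008],
    [0, 0, 0.008]
  ],
  "turn": [0, 0, 0, 0, 0]
}}

```text
t: 5.75
eef_pos: [534.1, -35.9, 97.1]
tcp_rot: [0.753, 1.571, 0.918]
ft_force: [-1.4, -1.0, 1.4]
opening: 0.738
```

Emit:
{"api": "carry_out", "payload": {
  "grip": [-0.474, -0.474, -0.474, -0.474, -0.474],
  "linear": [
    [0, 0, 0.008],
    [0, 0, 0.008],
    [0, 0, 0.008],
    [0, 0, 0],
    [0, 0, 0]
  ],
  "turn": [0, 0, 0, 0, 0]
}}

```text
t: 6.25
eef_pos: [545.7, -33.9, 97.1]
tcp_rot: [-0.019, 1.57, 0.147]
ft_force: [-0.5, 1.1, -0.3]
opening: 0.738
```

```bash
python3 - <<'E'
from h import *
show();i=cams.camera_info("top")
im=cams.read_camera("top");cv2.imwrite("pics/top3.png",im)
cv2.imwrite("pics/c3.png",cv2.convertScaleAbs(cv2.resize(im[135:255,240:340],None,fx=5,fy=5,interpolation=cv2.INTER_CUBIC),alpha=1.4))
cv2.imwrite("pics/scene3.png",cams.read_camera("scene"))
E
```

```text
t 6.25 shelf xy [-15.1  12.1] z 97.1 toolz heading 9.47 F [-0.5  1.1 -0.3] op 0.738
```

View pics/c3.png

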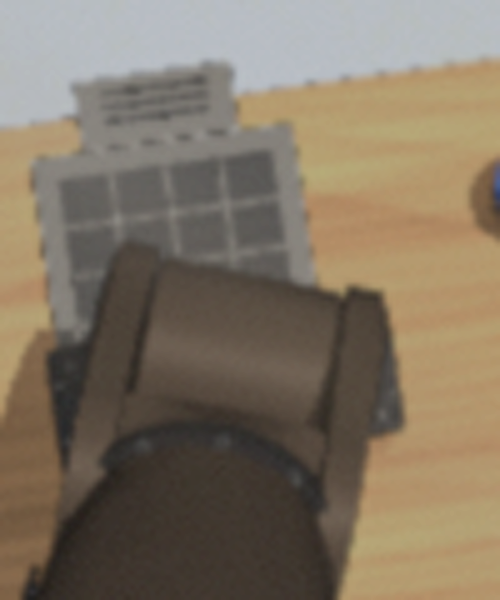

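The tab (155,100) now sticks partly past the far edge and the front line (33,158)–(290,125) looks parallel to that edge. I'll measure the gap at sub-pixel level.

```bash
cat >> h.py <<'E'
def gap(im,i,cols,near=None):
    "rows where chroma crosses half its wood level, per column: far edge of shelf and front of frame"
    f=im.astype(float);ch=f[...,2]-f[...,0]; e=[];fr=[]
    for c in cols:
        v=cv2.GaussianBlur(ch[130:200,c:c+1],(1,3),0)[:,0];w=v.max();b=v>w/2;k=np.flatnonzero(b);
        if len(k)==0: continue
        a=k[0];e.append((c,130+a-1+(w/2-v[a-1])/(v[a]-v[a-1])))
        z=a+np.flatnonzero(~b[a:])
        if len(z):
            z=z[0];fr.append((c,130+z-1+(v[z-1]-w/2)/(v[z-1]-v[z])))
    return np.array(e),np.array(fr)
E
python3 - <<'E'
from h import *
im=cv2.imread("pics/top3.png");i=cams.camera_info("top")
e,_=gap(im,i,[c for c in range(214,350) if not 252<c<292 and not 335<c])
_,f=gap(im,i,[*range(249,254),*range(290,297)])
E_=toS(world(e,80,i));F=toS(world(f,88,i))
print(F.round(1).tolist())
pe=np.polyfit(E_[:,1],E_[:,0],1);r=E_[:,0]-np.polyval(pe,E_[:,1]);print("edge",pe,r.std())
pf=np.polyfit(F[:,1],F[:,0],1);print("front",pf,np.degrees(np.arctan(pe[0]-pf[0])))
print("gap",np.polyval(pe,F[:,1]).mean()-F[:,0].mean())
E
```

```text
[[138.3, 89.5], [138.3, 86.6], [138.0, 83.8], [138.3, 80.9], [138.1, 78.1], [138.0, -27.8], [138.0, -30.7], [138.5, -33.6], [138.4, -36.5], [138.2, -39.3], [138.2, -42.2], [138.0, -45.0]]
edge [-1.77582997e-04  1.58883641e+02] 0.2574337482984248
front [1.22915112e-04 1.38186074e+02] -0.017217272882634343
gap 20.693464777026122
```

The screen is square to within 0.02° and the gap is 20.7 mm. I'll push 20 mm more.

Emit:
{"api": "carry_out", "payload": {
  "grip": [-0.474, -0.474, -0.474, -0.474, -0.474],
  "linear": [
    [0, 0, 0.01],
    [0, 0, 0.01],
    [0, 0, 0.01],
    [0, 0, 0.006],
    [0, 0, 0.004]
  ],
  "turn": [0, 0, 0, 0, 0]
}}

```text
t: 6.85
eef_pos: [565.6, -30.6, 97.1]
tcp_rot: [2.206, 1.571, 2.371]
ft_force: [-1.8, -1.2, 0.7]
opening: 0.737
```

Emit:
{"api": "carry_out", "payload": {
  "grip": [-0.474, -0.474],
  "linear": [
    [0, 0, 0],
    [0, 0, 0]
  ],
  "turn": [0, 0]
}}

```text
t: 7.05
eef_pos: [565.5, -30.7, 97.2]
tcp_rot: [-0.099, 1.57, 0.066]
ft_force: [0.4, 0.5, 0.2]
opening: 0.739
```

```bash
python3 - <<'E'
from h import *
show();im=cams.read_camera("top");cv2.imwrite("pics/top4.png",im);cv2.imwrite("pics/scene4.png",cams.read_camera("scene"))
a=im[130:210,230:320];b=cv2.imread("pics/scene4.png")[170:290,190:325]
f=lambda x:cv2.resize(x,(400,356),interpolation=cv2.INTER_CUBIC)
cv2.imwrite("pics/c4.png",cv2.convertScaleAbs(np.hstack([f(a),f(b)]),alpha=1.3))
E
```

```text
t 7.05 shelf xy [ 4.9 12.1] z 97.2 toolz heading 9.46 F [0.4 0.5 0.2] op 0.739
```

View pics/c4.png

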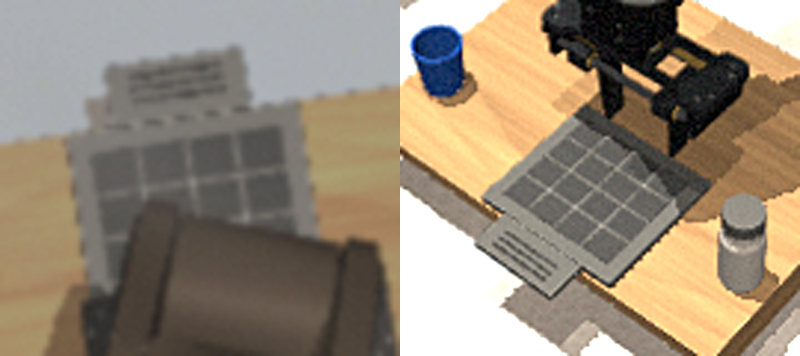

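```bash
python3 - <<'E'
from h import *
i=cams.camera_info("top")
def cross(im,c,r0,r1,kind):
    f=im.astype(float);ch=f[...,2]-f[...,0] if kind=='c' else f.mean(2)
    v=cv2.GaussianBlur(ch,(1,3),0)[r0:r1,c];lo,hi=np.median(v[:3]),np.median(v[-3:]);m=(lo+hi)/2
    s=np.flatnonzero((v[:-1]-m)*(v[1:]-m)<=0)
    return (c,r0+s[0]+(m-v[s[0]])/(v[s[0]+1]-v[s[0]])) if len(s) else None
def line(im,cols,r,kind,z):  # r(c)=guess row, window +-5
    p=[cross(im,c,int(round(r(c)))-5,int(round(r(c)))+6,kind) for c in cols]
    return toS(world([q for q in p if q],z,i))
t0=cv2.imread("pics/top0.png");t4=cv2.imread("pics/top4.png")
L=lambda a,b:(lambda c:a[1]+(c-a[0])*(b[1]-a[1])/(b[0]-a[0]))
far=line(t0,range(230,335),L((209,166),(352,147)),'c',80);near=line(t0,range(235,355),L((222,275),(368,255)),'c',80)
print("shelf depth",np.median(far[:,0]),np.median(near[:,0]))
# screen length at start, in the screen's own axis (-5.25 deg)
fr=line(t0,[*range(265,272),*range(307,312)],L((263,187.5),(314,193)),'c',88);re=line(t0,range(262,307),L((258,236),(309,241)),'c',88)
a=np.radians(-5.25-9.29);u=np.array([np.cos(a),np.sin(a)]);print("frame length",np.median(fr@u)-np.median(re@u))
tip0=line(t0,range(278,302),L((275,174),(304,177)),'c',88);print("tip-front",np.median(tip0@u)-np.median(fr@u))
# now: tab tip and front side against white counter
ft=lambda s:pix(np.r_[toW(s),88],i)[0]
A,B=ft((200,60)),ft((200,-15));print(A,B)
tip=line(t4,range(int(A[0])+2,int(B[0])-2),L(A,B),'g',88);p=np.polyfit(tip[:,1],tip[:,0],1);print("tip x",np.median(tip[:,0]),"slope deg",np.degrees(p[0]))
e=line(t4,[*range(214,242),*range(302,335)],L((209,166),(352,147)),'c',80);print("edge now",np.median(e[:,0]))
E
```

```text
shelf depth 159.65741020848134 -159.43278795272857
frame length 139.9626617216091
tip-front 39.64931099986239
[256.20133232 143.41682196] [282.2972473  139.64098056]
tip x 196.65758086650095 slope deg 0.18380686165728122
edge now 159.5755970521286
```

The edge reads 159.6, the front about 158.2 (carried forward from the earlier fit) and 156.7 (from the tab tip). That leaves 1.4–2.9 mm. I'll push 1.5 mm more, then back off, rise and check closely with the wrist camera.

Emit:
{"api": "carry_out", "payload": {
  "grip": [-0.474, -0.474, -0.474, -0.474, -0.474],
  "linear": [
    [0, 0, 0.003],
    [0, 0, 0],
    [0, 0, -0.02],
    [0, 0, -0.03],
    [0, 0, 0]
  ],
  "turn": [0, 0, 0, 0, 0]
}}

```text
t: 7.65
eef_pos: [540.4, -34.7, 97.1]
tcp_rot: [2.73, 1.569, 2.895]
ft_force: [0.4, 0.7, 0.6]
opening: 0.737
```

Emit:
{"api": "carry_out", "payload": {
  "grip": [-0.474, -0.474, -0.474, -0.474, -0.474],
  "linear": [
    [-0.08, 0, 0],
    [-0.1, 0, 0],
    [-0.1, 0, 0],
    [-0.1, 0, 0],
    [0, 0, 0]
  ],
  "turn": [0, 0, 0, 0, 0]
}}

```text
t: 8.15
eef_pos: [544.1, -34.9, 293.7]
tcp_rot: [-0.343, 1.56, -0.178]
ft_force: [0.6, -0.5, -1.0]
opening: 0.738
```

Emit:
{"api": "carry_out", "payload": {
  "grip": [-0.474, -0.474, -0.474, -0.474, -0.474],
  "linear": [
    [0, 0, 0.09],
    [0, 0, 0.09],
    [0, 0, 0.09],
    [0, 0, 0.09],
    [0, 0, 0.09]
  ],
  "turn": [0, 0, 0, 0, 0]
}}

```text
t: 8.65
eef_pos: [765.7, 2.8, 286.2]
tcp_rot: [2.651, 1.57, 2.816]
ft_force: [0.9, 0.1, 0.6]
opening: 0.739
```

Emit:
{"api": "carry_out", "payload": {
  "grip": [-0.474, -0.474, -0.474],
  "linear": [
    [0, 0, 0],
    [0, 0, 0],
    [0, 0, 0]
  ],
  "turn": [0, 0, 0]
}}

```text
t: 8.95
eef_pos: [763.4, 2.2, 286.8]
tcp_rot: [2.811, 1.57, 2.975]
ft_force: [-0.3, -0.6, -0.2]
opening: 0.737
```

```bash
python3 - <<'E'
from h import *
show();i=cams.camera_info("wrist");im=cams.read_camera("wrist");cv2.imwrite("pics/w5.png",im)
np.save("w5.npy",i,allow_pickle=True)
pts=[np.r_[toW(s),z] for s,z in(((160,210),80),((160,-210),80),((160,97),88),((160,-53),88),((200,67),88),((200,-23),88))]
print(pix(pts,i).round(1).tolist())
E
```

```text
t 8.95 shelf xy [205.5  12.7] z 286.8 toolz heading 9.45 F [-0.3 -0.6 -0.2] op 0.737
[[460.7, 147.6], [67.6, 146.5], [358.0, 146.6], [211.0, 145.9], [327.2, 184.9], [241.2, 184.5]]
```

View pics/w5.png

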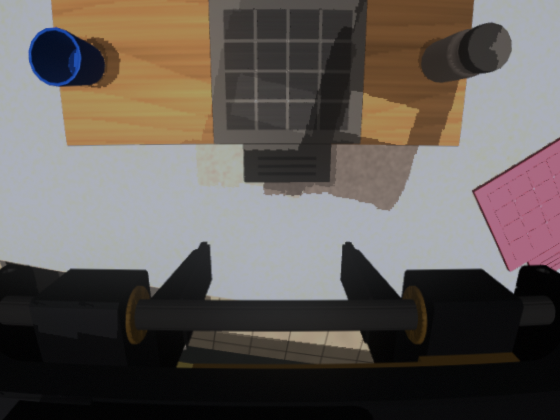

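The near wrist view shows the tab (288,165) fully past the edge line (row ~146) and the front side coincident with the edge. The cup (57,57) and jar (485,47) are still standing. I'll measure it here at about 1 mm/px.

```bash
python3 - <<'E'
from h import *
i=np.load("w5.npy",allow_pickle=True).item();im=cv2.imread("pics/w5.png")
f=im.astype(float);ch=f[...,2]-f[...,0];g=f.mean(2)
def cr(a,c,r0,r1):
    v=a[r0:r1,c];m=(np.median(v[:3])+np.median(v[-3:]))/2
    s=np.flatnonzero((v[:-1]-m)*(v[1:]-m)<=0);s=s[0];return (c,r0+s+(m-v[s])/(v[s+1]-v[s]))
def L(a,cols,r0,r1,z):
    p=np.array([cr(a,c,r0,r1) for c in cols]);w=toS(world(p,z,i));k=np.polyfit(w[:,1],w[:,0],1);print("row",np.median(p[:,1]).round(2),"x",np.median(w[:,0]).round(2),"deg",np.degrees(k[0]).round(2),"sd",(w[:,0]-np.polyval(k,w[:,1])).std().round(2));return w
print("edge");L(ch,[*range(80,205),*range(375,450)],139,153,80)
print("tip");L(g,range(250,325),176,192,88)
print("front L (vs white)");L(g,range(216,240),139,153,88)
print("front R");L(g,range(338,360),139,153,88)
for c in (228,348):print(c,g[138:156,c].round(),ch[138:156,c].round())
x0,y0=200,130
cv2.imwrite("pics/c5.png",cv2.convertScaleAbs(cv2.resize(im[y0:195,x0:375],None,fx=4.5,fy=4.5,interpolation=cv2.INTER_NEAREST),alpha=1.8))
E
```

```text
edge
row 144.0 x 158.11 deg -0.1 sd 0.26
tip
row 182.15 x 197.31 deg -0.43 sd 0.37
front L (vs white)
row 143.96 x 158.04 deg -0.23 sd 0.04
front R
row 144.09 x 157.56 deg 0.19 sd 0.07
228 [ 92.  93.  93.  93.  91.  90. 132. 165. 169. 168. 167. 167. 168. 168.
 168. 168. 168. 169.] [11. 12. 12. 12. 11. 12.  9.  6.  5.  6.  9.  9.  8.  8.  9.  8.  7.  6.]
348 [ 54.  54.  51.  44.  41.  46.  77. 107. 108. 108. 109. 110. 111. 112.
 113. 114. 113. 111.] [ 9.  9.  7.  7.  7. 15. 22. 22. 23. 22. 22. 22. 22. 23. 22. 22. 23. 22.]
```

View pics/c5.png

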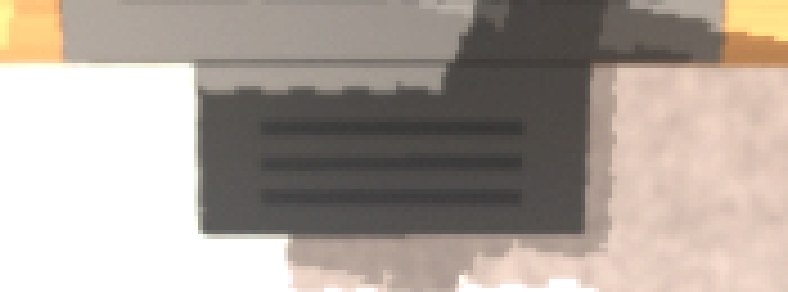

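No wood shows between the front side and the edge. Front x is 157.8 against 158.1 for the edge, the tab protrudes 39.2 mm or more by measurement, and the angle is within about 0.3°. The arm is clear, so I'm handing in.

```bash
python3 - <<'E'
from h import *
show();print(env.job_done())
E
```

```text
t 9.0 shelf xy [205.4  12.6] z 287.5 toolz heading 9.44 F [-0.4  1.7  0.2] op 0.73
the job is handed in; nothing more can be done
None
```

I pushed the smaller grey screen flat along the shelf with two partly open fingertips against its rear side. That squared it up and brought its front side to the far edge. I then backed off, rose clear and handed in at t = 9.0 s.

**Final position:** in the last close wrist view, the front side and the shelf edge coincide to about 0.3 mm (157.8 against 158.1 mm), with no wood visible between them. The whole tab is out over the edge. Reading from the tab tip instead leaves the front about 0.8 mm short of the edge. That is within the calibration error, so I did not correct it.

**Squareness:** it was within about 0.02° of the edge in the mid-push fit. The short fits in the last view scatter by up to 0.4°.

**Other things:** the cup and jar still stood in place in the last view, which also showed the pink screen. I did not check the bottle, carton or larger grey screen again, but the arm went nowhere near them. Forces at the ends of the moves stayed around 2 N.

**Check that disagreed:** before the last nudge, the top camera's two estimates of the remaining gap were 1.4 and 2.9 mm. I pushed 1.5 mm more, and the wrist view settled it. One call was refused for mismatched list lengths and moved nothing.

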